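Screw down the mould press with its bar

TASK

Close the mould press: take the plain steel bar out of the wooden tool block, stand it in one of the holes of the press's collar and push the collar round clockwise (seen from above) as far as is handy under the yoke, then lift the bar out, move it to another hole further back and go on, until the collar's lug is up against the stop. Leave the bar standing in its hole.

Things in the scene. Friction and masses are not known exactly. Their poses are not given: they have to be found in the camera images.
- bar_mid (a point): Middle of the steel bar (half-way up, on its axis), z along it, upwards. A plain straight round rod, diameter 14 mm, 150 mm long, 0.18 kg, its foot tapered to 8 mm over the last 6 mm. It starts upright in one of the tool block's holes with 90 mm standing out; the other holes hold dark wooden tools about as tall, one with a round knob head, one with a flat paddle head 42 mm wide.
- block: Fixed wooden tool block left of the press, 200 x 64 x 60 mm (x, y, z); origin at the centre of its underside. Three upright holes 40 mm deep in a row along its x axis, 65 mm apart, the middle one at its centre; which tool is in which hole varies. Its x axis lies within 20 degrees of the robot's x.
- collar_top (a point): Centre of the collar's top, on its axis, 137 mm above the table; z up, x (turns with it) towards its lug, a tab 12 mm wide reaching 79 mm from the axis. Steel ring, diameter 132, height 36 mm. Eight upright holes in its top, diameter 20, depth 30 mm, 48 mm from the axis, at 22.5, 67.5, 112.5 ... degrees from the lug. Turns with light friction (2 N at a hole), stays where left.
- yoke_mid (a point): Middle of the fixed yoke's top, on the collar's axis, 163 mm above the table: a strap 24 mm wide, 8 thick, along this y axis across the collar, 18 mm above it, to columns at 100 mm (nuts up to 173 mm high). A bar in a hole meets it 23 degrees from its middle line: sweeps up to 130 degrees. -x is the front (robot side, within 25 degrees), where a fixed stop stands 74 mm from the axis.
- collar (a joint): Turn of the collar in rad, growing clockwise seen from above. Starts between 0 and 0.21 (lug nearly at the back, right of the press's middle) and ends at 2.79, where the lug, having come round by the right side, meets the stop at the front: its middle is then 9.5 degrees anticlockwise of the stop's. The press's spindle sinks as it grows.

How it is judged:
By the outcome, as a careful person would: the job done as asked, in the order asked, and still so for the second after the job is handed in, with the robot touching nothing.
It also fails if it takes over 56 s, if anything falls off the work surface, if the arm or the gripper's body presses on something with over 40 N, if the wrist force passes 120 N, or if a joint passes its speed limit or range.

ROBOT

A 6-joint arm with a two-finger parallel gripper is mounted at the origin on the work surface. World frame = base frame: x ahead of the robot, y to its left, z up, the work surface at z = 0. Lengths are in m, angles in degrees, forces in N, time in s.
With the tool pointing down it reaches from about 0.3 to 0.75 m from the base axis. Payload 8.5 kg.
Tool frame: the origin (TCP) lies on the centre line of the jaws, within the pads' length; the fingertips stand 11 mm ahead of it and the grasp point (between the pads) lies 8 mm behind it; x points along the fingers, y is the direction in which the jaws open and shut, and the axes are right-handed (so a half turn about x gives the same grasp; the last joint's range is limited). The gripper opens to 85 mm and grips with 20 to 120 N. Pads are 22 mm wide; open, the fingers measure 114 mm over their backs; the gripper's body (76 mm by 85 mm) begins 54 mm behind the grasp point. The pads swing forward as they close: fully open they stand 13 mm farther back than shut.
Start: joints at [-82.638, 21.807, 74.336, -0, 83.858, -12.336], TCP at [0.185, -0.518, 0.242] pointing down, gripper open.
Joint ranges: [-178.18, 178.18], [-50.72, 133.34], [12.68, 142.11], [-81.47, 261.47], [9.98, 163.14], [-165.26, 165.26]. Speed limits (degrees/s): [136.94, 136.94, 180, 180, 180, 180].

INTERFACE

Orientations are given as a 3x3 rotation matrix whose columns are the frame's x, y, z axes.
In Python, from rig import env gives the robot as it stands.
- The arm moves only by the tool carry_out, never from a script. Its argument "motion" is a list that holds one entry, the list of rows, each a list of 7 numbers: the shift along the tool's x, y, z in cm, then the turn, a rotation vector about the tool's x, y, z in rad, then the finger opening in cm, from 0 to 8.54. A call has 1 to 5 rows; each row is the pose to reach, as a shift and turn from the pose commanded when the call began, along the tool's axes at that moment; what a row does not reach only later rows make up. A row lasts 1/12 s, in which the tool goes at most 41.7 mm and 7.16 degrees, less where a joint would pass 70% of its speed; a pose out of reach is approached as far as the arm can. A call with a gripper value outside its range is refused whole. The fingers move at their own pace and stop on an object; "grip_force" is the grip in N (left out, the last holds). Time passes only in rows, so rows that repeat a pose let the fingers close. It gives the time, the measured TCP pose, the force and the opening at its end, in the units of the state.
- env.observe(): the state, without advancing time (a new reading comes with each control period).
- env.get_image(name): name is "scene" or "side" or "wrist"; returns a dict with "image" (400x640x3 uint8, red, green, blue), "fov_y" (degrees; the focal length in pixels is half the picture's height over the tangent of half this angle, whatever the lens; pixels are square), "cx", "cy" (the principal point, pixels), "k1" (the pictures are not rectified: a ray, as slopes to the right and down, at radius r is drawn at 1 + k1 r^2 times it, then the intrinsics apply), "R" (3x3) and "t" (3): a world point X has camera coordinates R X + t. Camera axes: x right, y down, z forward; pixel columns grow to the right and rows downward; lengths in m; the calibration is good to about 2 mm. A picture is of the moment at which its call begins. There is no depth.
- env.close_job(): hands the job in, once; it reports no verdict.
The state is a dict: "time_s": time; "q": joint angles; "qvel": joint speeds; "joint_efforts": joint torques, N m; "position": TCP position; "tool_rot": TCP orientation; "ft_force": force on the tool from outside, world axes, zero at the start; "wrist_torque": the same for the moment, N m; "grip_width": finger opening in m.
Only numpy, scipy, OpenCV 4.12 (cv2) and the standard library are available. Lean on these libraries where they do the work, as an engineer would, in place of code of your own. Each camera call takes 0.05 s, during which the arm holds its last target. There are 200 camera calls.

## Working session

There is one attempt and no reset: what is moved stays moved. The work goes in short steps, Python scripts to look and compute and a tool call to move; the robot and the scene stay as the last step left them, time stands still between calls to the robot, and variables do not carry over. Pictures are saved under pics/ and viewed, on a budget of 10 in all, crops included, one or two more only if the job needs it, and the job is handed in when it is done.

Besides the shell and the picture viewer there is one more tool, called in YAML: its name, and indented under it one key for each argument. carry_out: Moves the arm, as the interface text tells. Its arguments: {"type":"object","properties":{"motion":{"type":"array","items":{"type":"array","items":{"type":"array","items":{"type":"number"}}}},"grip_force":{"type":"number"}},"required":["motion"]}

```bash
ls; mkdir -p pics; cat > h.py <<'E'
import numpy as np, cv2
from rig import env
def K(c):
    f=200/np.tan(np.radians(c["fov_y"])/2); return np.array([[f,0,c["cx"]],[0,f,c["cy"]],[0,0,1.]])
def ray(c,u,v):
    # origin and direction in world
    d=np.array([c["k1"],0,0,0,0.]); 
    p=cv2.undistortPoints(np.array([[[u,v]]],float),K(c),d,None,None,None)[0,0] if 0 else und(c,u,v)
    R=np.array(c["R"]);t=np.array(c["t"]); return -R.T@t, R.T@np.array([p[0],p[1],1.])
def und(c,u,v):
    return cv2.undistortPointsIter(np.array([[[u,v]]],float),K(c),np.array([c["k1"],0,0,0,0.]),np.eye(3),np.eye(3),(3,50,1e-10))[0,0]
def onplane(c,u,v,z):
    o,d=ray(c,u,v); return o+d*(z-o[2])/d[2]
def tri(rays):
    A=np.zeros((3,3));b=np.zeros(3)
    for o,d in rays:
        d=d/np.linalg.norm(d);P=np.eye(3)-np.outer(d,d);A+=P;b+=P@o
    x=np.linalg.solve(A,b); return x,[np.linalg.norm(np.cross(x-o,d/np.linalg.norm(d)))*1000 for o,d in rays]
def proj(c,X):
    return cv2.projectPoints(np.array(X,float).reshape(-1,1,3),cv2.Rodrigues(np.array(c["R"]))[0],np.array(c["t"],float),K(c),np.array([c["k1"],0,0,0,0.]))[0][:,0]
def save(n,im): cv2.imwrite("pics/"+n,im[:,:,::-1])
E
python3 - <<'E'
from h import *
a=env.get_image("scene");b=env.get_image("side");w=env.get_image("wrist")
import pickle;pickle.dump((a,b,w),open("c0.pkl","wb"))
for c,n in((a,"s0.png"),(b,"d0.png"),(w,"w0.png")):
    save(n,c["image"]); print(n,c["fov_y"],c["k1"],-np.array(c["R"]).T@c["t"])
print(env.observe())
E
```

```text
pics
s0.png 52.91204070542294 -0.07596894258866181 [ 0.76082427 -0.36498527  0.56701876]
d0.png 49.22545868294534 -0.01517700343070052 [0.42755654 0.7255523  0.56826695]
w0.png 67.43386180777114 0.000720564580957131 [ 0.25500555 -0.49296377  0.37397663]
{'time_s': 0.15, 'q': array([-8.26378476e+01,  2.18333737e+01,  7.43704725e+01,  6.53919430e-04,
        8.38570904e+01, -1.23352512e+01]), 'qvel': array([-0.03937692, -0.03930186, -0.23924454, -0.01139551,  0.11925234,
       -0.04579812]), 'joint_efforts': array([ 9.42872648e-04, -4.48630357e+01, -2.31341958e+01, -2.38600205e-04,
        3.81174948e-03, -1.21460056e-05]), 'position': array([ 0.18535898, -0.51762   ,  0.24186722]), 'tool_rot': array([[-1.25029029e-04,  3.37051375e-01, -9.41486248e-01],
       [ 1.05622969e-03, -9.41485686e-01, -3.37051314e-01],
       [-9.99999434e-01, -1.03656693e-03, -2.38290629e-04]]), 'ft_force': array([-0.58321722,  0.42613181, -0.0854464 ]), 'wrist_torque': array([ 0.01190124, -0.02860149,  0.01223606]), 'grip_width': 0.08551931630412753}
```

View pics/s0.png

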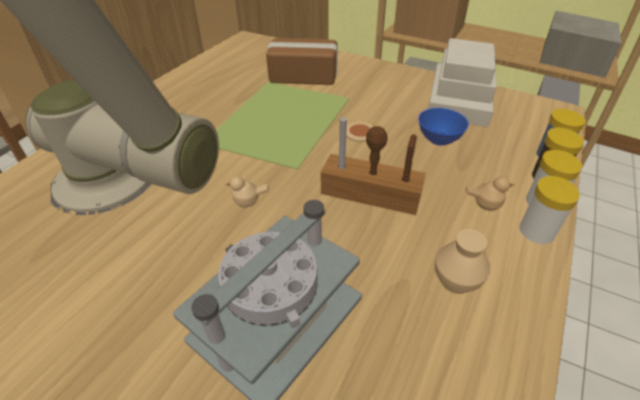

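View pics/d0.png

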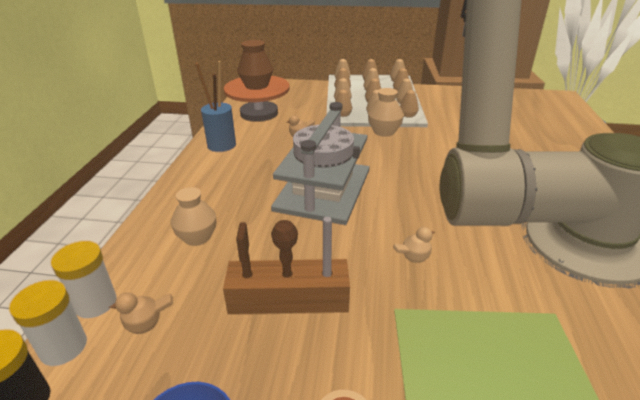

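Scene: the bar runs from (343,121) to (343,165), with nuts at (314,205) and (205,301) and the lug at about (294,318). Side: the bar runs from (327,219) to (327,275), with nuts at (308,145) and (336,106).

```bash
python3 - <<'E'
from h import *
import pickle
a,b,w=pickle.load(open("c0.pkl","rb"))
P=lambda n,u,v:print(n,*[np.round(x,4) for x in tri([ray(a,*u),ray(b,*v)])])
P("bartop",(343,121),(327,219)); P("barbase",(342.5,166),(327,275))
P("nutL",(314,205),(308,145)); P("nutR",(205,300),(336,106))
P("knob",(376,138),(285,235))
for u,v in((321,181),(425,208),(423,186),(325,161)): print("blocktop scene",onplane(a,u,v,.06 if v!=208 and v!=181 else .06))
print("block side", [np.round(onplane(b,u,v,.06),4) for u,v in((228,284),(349,283),(228,262),(349,263))])
print("lug",onplane(a,294,318,.119)); print("stop",onplane(a,229,248,.137))
im=a["image"]; crop=cv2.resize(im[190:350,165:375],(800,610),interpolation=cv2.INTER_CUBIC)[:600]
save("s0c.png",crop)
E
```

```text
bartop [0.4917 0.2071 0.1658] [0.1742 0.1742]
barbase [0.4905 0.2136 0.0554] [0.0015 0.0015]
nutL [ 0.5561 -0.0143  0.1709] [1.3094 1.3094]
nutR [ 0.5228 -0.2096  0.1717] [1.8883 1.8883]
knob [0.554  0.2215 0.1395] [0.8417 0.8417]
blocktop scene [0.47664191 0.14781229 0.06      ]
blocktop scene [0.67707018 0.17007412 0.06      ]
blocktop scene [0.65518246 0.22581416 0.06      ]
blocktop scene [0.4541458  0.20639236 0.06      ]
block side [array([0.6433, 0.2604, 0.06  ]), array([0.4531, 0.2308, 0.06  ]), array([0.6591, 0.2116, 0.06  ]), array([0.4571, 0.1852, 0.06  ])]
lug [ 0.60394774 -0.15604379  0.119     ]
stop [ 0.47436025 -0.11449239  0.137     ]
```

View pics/s0c.png

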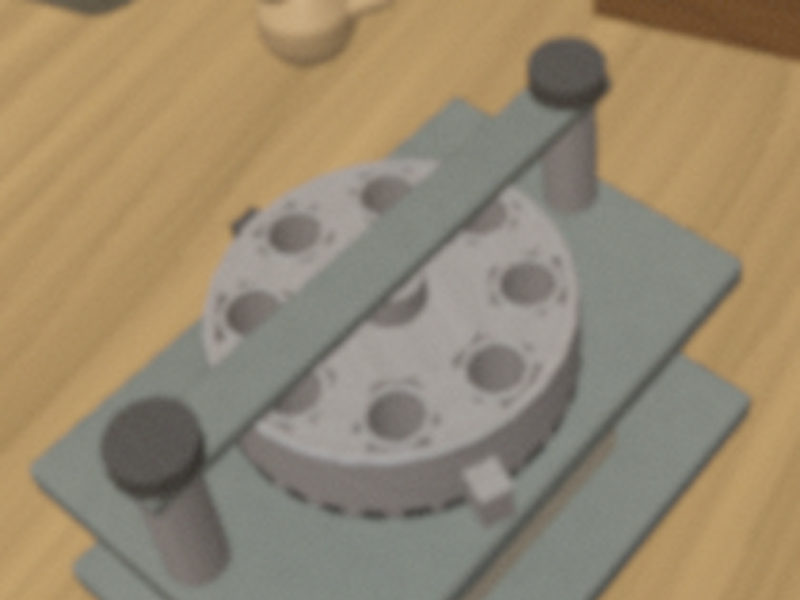

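```bash
python3 - <<'E'
from h import *
import pickle
from scipy.optimize import least_squares
a,b,w=pickle.load(open("c0.pkl","rb"))
H=[(295,233),(387,195),(527,283),(497,368),(397,415)]
pts=np.array([onplane(a,165+x*210/800,190+y*160/610,.137)[:2] for x,y in H])
c=least_squares(lambda p:np.hypot(*(pts-p).T)-.048,[.54,-.112]).x
print(np.round(pts,4),"ctr",c,"r",np.hypot(*(pts-c).T))
yx=np.array([.985,-.168]);yy=np.array([.168,.985])
for p in list(pts)+[onplane(a,165+487*210/800,190+475*160/610,.137)[:2],onplane(a,165+247*210/800,190+221*160/610,.137)[:2]]:
    d=p-c; print("phi",np.degrees(np.arctan2(d@yy,-d@yx)),np.hypot(*d))
s=env.observe();R=s["tool_rot"]
print("to above bar cm",R.T@(np.array([.491,.210,.20])-s["position"])*100)
E
```

```text
[[ 0.4943 -0.1101]
 [ 0.5136 -0.0793]
 [ 0.5797 -0.0898]
 [ 0.5887 -0.1251]
 [ 0.5693 -0.1563]] ctr [ 0.54121011 -0.11812494] r [0.04761914 0.04763633 0.04775696 0.04797983 0.04737642]
phi 0.03603252462088754 0.04761914112947661
phi 44.94674016880282 0.047636331839006826
phi 133.99612644676915 0.04775696490813947
phi 178.72237057152728 0.04797983113268649
phi -136.09366243859324 0.04737642283860094
phi -156.34479612977668 0.07831227934728735
phi -5.9978383548615 0.06598702445561863
to above bar cm [  4.25975187 -58.19836952 -53.29921181]
```

carry_out:
  motion:
    - [[0, -2.9, -2.65, 0, 0, 0, 8.5], [0, -5.8, -5.3, 0, 0, 0, 8.5], [0, -8.7, -7.95, 0, 0, 0, 8.5], [0, -11.6, -10.6, 0, 0, 0, 8.5], [0, -14.5, -13.3, 0, 0, 0, 8.5]]

```text
time_s: 0.57
position: [0.2619, -0.3346, 0.2421]
tool_rot: [[-0.0, 0.336, -0.942], [0.0, -0.942, -0.336], [-1.0, -0.0, -0.0]]
ft_force: [0.7, -0.7, 0.1]
grip_width: 0.0852
```

carry_out:
  motion:
    - [[0, -2.9, -2.65, 0, 0, 0, 8.5], [0, -5.8, -5.3, 0, 0, 0, 8.5], [0, -8.7, -7.95, 0, 0, 0, 8.5], [0, -11.6, -10.6, 0, 0, 0, 8.5], [0, -14.5, -13.3, 0, 0, 0, 8.5]]

```text
time_s: 0.98
position: [0.3382, -0.1533, 0.2424]
tool_rot: [[0.0, 0.336, -0.942], [-0.0, -0.942, -0.336], [-1.0, 0.0, -0.0]]
ft_force: [0.8, -1.4, -0.1]
grip_width: 0.085
```

carry_out:
  motion:
    - [[0, -2.9, -2.65, 0, 0, 0, 8.5], [0, -5.8, -5.3, 0, 0, 0, 8.5], [0, -8.7, -7.95, 0, 0, 0, 8.5], [0, -11.6, -10.6, 0, 0, 0, 8.5], [0, -14.5, -13.3, 0, 0, 0, 8.5]]

```text
time_s: 1.4
position: [0.4146, 0.0283, 0.2424]
tool_rot: [[0.0, 0.337, -0.941], [-0.0, -0.941, -0.337], [-1.0, 0.0, -0.0]]
ft_force: [1.1, -1.4, -0.4]
grip_width: 0.0851
```

carry_out:
  motion:
    - [[0, -2.9, -2.65, 0.05, 0, 0, 8.5], [0, -5.8, -5.3, 0.1, 0, 0, 8.5], [0, -8.7, -7.95, 0.15, 0, 0, 8.5], [0, -11.6, -10.6, 0.2, 0, 0, 8.5], [0, -14.5, -13.3, 0.2, 0, 0, 8.5]]

```text
time_s: 1.82
position: [0.4909, 0.2097, 0.2421]
tool_rot: [[-0.0, 0.141, -0.99], [-0.0, -0.99, -0.141], [-1.0, 0.0, 0.0]]
ft_force: [1.4, -1.4, 0.5]
grip_width: 0.0852
```

```bash
python3 - <<'E'
from h import *
w=env.get_image("wrist");save("w1.png",w["image"])
import pickle;pickle.dump(w,open("w1.pkl","wb"))
print(proj(w,[[.491,.209,.166],[.491,.209,.06],[.554,.2215,.06]]))
E
```

```text
[[317.86365231 209.34705832]
 [317.63941105 176.30375945]
 [314.19632626 114.49713763]]
```

View pics/w1.png

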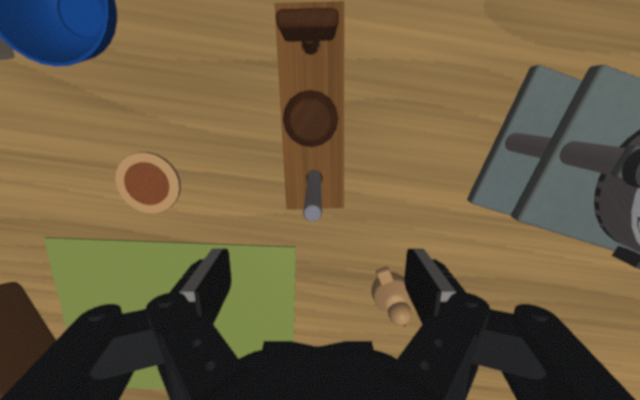

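Wrist: the bar's top is at (313,213) and its base at about (315,176). It stands between the jaws, slightly left of the predicted pixel.

```bash
python3 - <<'E'
from h import *
import pickle
a,b,w0=pickle.load(open("c0.pkl","rb"));w=pickle.load(open("w1.pkl","rb"))
# bar columns: refine top in scene/side by local profile
for n,c,(u,v) in(("s",a,(343,121)),("d",b,(327,219))):
    g=c["image"].astype(int); print(n);print(g[v-5:v+6,u-8:u+9].sum(2)//3)
T,e=tri([ray(a,343,121),ray(b,327,219),ray(w,313,213)]);print(T,e)
T2,e=tri([ray(a,343,121),ray(w,313,213)]);print(T2,e);print(tri([ray(b,327,219),ray(w,313,213)]))
s=env.observe();print(s["tool_rot"].T@(T-s["position"])*100)
for z in(.15,.16,.17):print(z,onplane(w,313,213,z),onplane(a,343,121,z),onplane(b,327,219,z))
E
```

```text
s
[[129 127 131 135 136 135 135 138 139 142 145 144 146 149 148 149 149]
 [126 129 132 134 135 138 145 147 149 148 149 148 146 148 149 149 148]
 [125 131 133 133 133 143 148 152 153 152 151 149 147 148 148 147 148]
 [130 132 131 131 131 139 149 151 151 152 148 143 145 149 149 147 146]
 [132 132 133 129 128 132 141 142 145 140 134 132 141 147 147 145 146]
 [131 134 136 135 126 119 125 129 128 124 120 119 137 146 146 146 148]
 [132 136 139 136 126 116 114 116 117 112 109 118 138 144 148 150 151]
 [135 139 142 139 128 115 112 113 112 108 108 117 139 145 151 155 157]
 [138 141 141 139 128 116 113 111 111 108 106 122 142 154 159 160 160]
 [143 144 144 140 127 114 110 113 111 108 106 124 148 160 161 159 151]
 [143 143 144 140 126 115 111 112 108 107 108 126 151 161 159 150 136]]
d
[[127 125 131 125 128 129 128 126 129 129 126 130 129 130 130 131 131]
 [113 117 122 119 123 121 129 129 130 131 130 132 131 130 131 131 131]
 [ 96  97  98 107 112 122 133 137 138 136 133 131 126 129 128 127 132]
 [ 92  95  94  97 108 133 146 151 151 152 148 137 120 117 118 124 126]
 [ 93  93  93  98 120 146 156 
[... 473 characters left out ...]
008074 0.21027414 0.16635663] [np.float64(2.3063665191373337), np.float64(2.143444098695652), np.float64(2.8844994083042566)]
[0.48776066 0.21229705 0.16248213] [np.float64(1.3336611635817277), np.float64(1.33366116358179)]
(array([0.49033978, 0.21269527, 0.17071317]), [np.float64(0.9578166305679804), np.float64(0.9578166305679582)])
[7.52416922 0.40406422 0.32215444]
0.15 [0.48177951 0.2115598  0.15      ] [0.48091693 0.22969558 0.15      ] [0.49443284 0.18677593 0.15      ]
0.16 [0.48545391 0.21193285 0.16      ] [0.48762904 0.21543529 0.16      ] [0.49283395 0.19965709 0.16      ]
0.17 [0.48912832 0.21230591 0.17      ] [0.49434114 0.201175   0.17      ] [0.49123506 0.21253825 0.17      ]
```

carry_out:
  motion:
    - [[3, -0.2, 0, 0, 0, 0, 8.5], [6, -0.25, 0, 0, 0, 0, 8.5], [9, -0.25, 0, 0, 0, 0, 8.5], [12.2, -0.25, 0, 0, 0, 0, 6.0], [12.2, -0.25, 0, 0, 0, 0, 3.0]]
  grip_force: 70

```text
time_s: 2.28
position: [0.4876, 0.2095, 0.1152]
tool_rot: [[-0.01, 0.143, -0.99], [-0.002, -0.99, -0.143], [-1.0, 0.0, 0.011]]
ft_force: [-1.2, -0.4, -0.5]
grip_width: 0.0635
```

carry_out:
  motion:
    - [[0, 0, 0, 0, 0, 0, 1.0], [0, 0, 0, 0, 0, 0, 1.0], [0, 0, 0, 0, 0, 0, 1.0], [0, 0, 0, 0, 0, 0, 1.0], [0, 0, 0, 0, 0, 0, 1.0]]

```text
time_s: 2.7
position: [0.4912, 0.2108, 0.1222]
tool_rot: [[0.004, 0.143, -0.99], [0.002, -0.99, -0.143], [-1.0, -0.001, -0.004]]
ft_force: [-1.6, 3.8, 7.0]
grip_width: 0.0124
```

carry_out:
  motion:
    - [[0, 0, 0, 0, 0, 0, 1.0], [0, 0, 0, 0, 0, 0, 1.0]]

```text
time_s: 2.87
position: [0.4912, 0.2108, 0.1222]
tool_rot: [[0.004, 0.143, -0.99], [0.002, -0.99, -0.143], [-1.0, -0.001, -0.004]]
ft_force: [-0.8, 3.5, 7.2]
grip_width: 0.0122
```

carry_out:
  motion:
    - [[-2, 0, 0, 0, 0, 0, 1.0], [-5, 0, 0, 0, 0, 0, 1.0], [-8.5, 0, 0, 0, 0, 0, 1.0], [-12, 0, 0, 0, 0, 0, 1.0], [-15.5, 0, 0, 0, 0, 0, 1.0]]

```text
time_s: 3.28
position: [0.4899, 0.2099, 0.2777]
tool_rot: [[0.001, 0.143, -0.99], [-0.0, -0.99, -0.143], [-1.0, 0.0, -0.001]]
ft_force: [0.1, 0.0, -1.4]
grip_width: 0.0124
```

carry_out:
  motion:
    - [[-2, 0, 0, 0, 0, 0, 1.0], [-3.5, 0, 0, 0, 0, 0, 1.0], [-3.5, 0, 0, 0, 0, 0, 1.0], [-3.5, 0, 0, 0, 0, 0, 1.0]]

```text
time_s: 3.62
position: [0.4902, 0.21, 0.3106]
tool_rot: [[0.001, 0.143, -0.99], [0.0, -0.99, -0.143], [-1.0, 0.0, -0.001]]
ft_force: [-0.6, -0.4, -1.8]
grip_width: 0.0125
```

```bash
python3 - <<'E'
from h import *
a=env.get_image("scene");b=env.get_image("side");s=env.observe();print(s["position"],s["ft_force"],s["grip_width"])
import pickle;pickle.dump((a,b,s),open("c1.pkl","wb"))
p=s["position"];out=[]
for c in(a,b):
    u,v=proj(c,[p-[0,0,.06]])[0].astype(int);print(u,v)
    x0=min(max(u-50,0),540);y0=min(max(v-75,0),250);print(x0,y0)
    out.append(cv2.resize(c["image"][y0:y0+150,x0:x0+100],(400,600),interpolation=cv2.INTER_CUBIC))
save("c1.png",np.hstack(out))
E
```

```text
[0.48992796 0.20991338 0.3090581 ] [-1.0911812  -0.25028714 -1.38188547] 0.01203019915255424
344 78
294 3
328 172
278 97
```

View pics/c1.png

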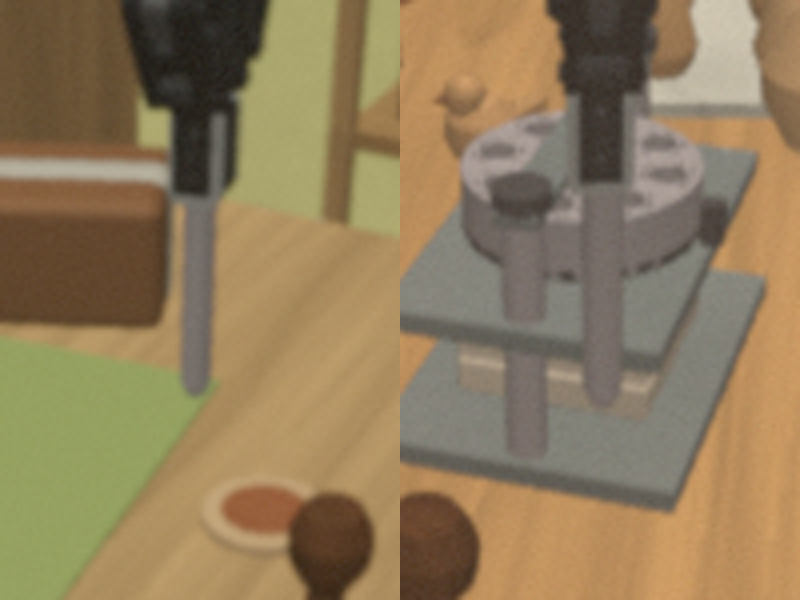

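The bar is held upright. Its foot is at scene pixel (343,101) and side pixel (328.5,197.5).

```bash
python3 - <<'E'
from h import *
import pickle
a,b,s=pickle.load(open("c1.pkl","rb"))
F,e=tri([ray(a,343,101.3),ray(b,328.5,197.5)]);print(F,e,F-s["position"])
# mid bar: just under fingers
F2,e=tri([ray(a,343+1.3,3+50),ray(b,278+51,97+47)]);print(F2,e,F2-s["position"])
c=np.array([.541,-.118]);yx=np.array([.985,-.168]);yy=np.array([.168,.985])
h=lambda p:c+.048*(-np.cos(np.radians(p))*yx+np.sin(np.radians(p))*yy)
print(h(-45)); R=s["tool_rot"]
print(R.T@(np.r_[h(-45),s["position"][2]]-s["position"])*100)
E
```

```text
[0.48996241 0.20772323 0.2057924 ] [np.float64(0.12386134657121871), np.float64(0.12386134657128113)] [ 3.44461168e-05 -2.19015287e-03 -1.03265691e-01]
[0.48955523 0.20879791 0.29388835] [np.float64(0.10981790064460815), np.float64(0.10981790064459138)] [-0.00037273 -0.00111547 -0.01516974]
[ 0.50186588 -0.1457299 ]
[1.50637138e-02 3.53686577e+01 3.91208350e+00]
```

carry_out:
  motion:
    - [[0, 4, 0.4, 0, 0, 0, 1.0], [0, 8, 0.9, 0, 0, 0, 1.0], [0, 12, 1.3, 0, 0, 0, 1.0], [0, 16, 1.7, 0, 0, 0, 1.0], [0, 20, 2.2, 0, 0, 0, 1.0]]

```text
time_s: 4.13
position: [0.4967, 0.0073, 0.309]
tool_rot: [[-0.002, 0.144, -0.99], [0.001, -0.99, -0.144], [-1.0, -0.001, 0.002]]
ft_force: [0.6, 0.3, -2.1]
grip_width: 0.0124
```

carry_out:
  motion:
    - [[0, 4, 0.4, 0, 0, 0, 1.0], [0, 8, 0.9, 0, 0, 0, 1.0], [0, 12, 1.3, 0, 0, 0, 1.0], [0, 15.4, 1.7, 0, 0, 0, 1.0], [0, 15.4, 1.7, 0, 0, 0, 1.0]]

```text
time_s: 4.55
position: [0.5021, -0.1513, 0.3082]
tool_rot: [[-0.003, 0.138, -0.99], [-0.0, -0.99, -0.138], [-1.0, -0.0, 0.003]]
ft_force: [-0.5, -0.1, -1.9]
grip_width: 0.0121
```

```bash
python3 - <<'E'
from h import *
w=env.get_image("wrist");s=env.observe();print(s["position"])
import pickle;pickle.dump((w,s),open("w2.pkl","wb"));save("w2.png",w["image"])
E
```

```text
[ 0.50210109 -0.14855571  0.30839626]
```

View pics/w2.png

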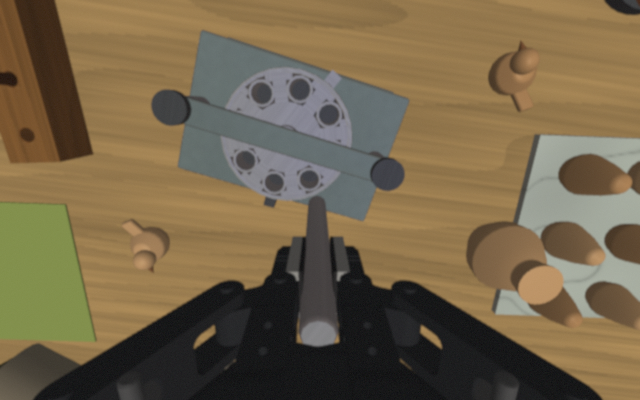

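Wrist: holes at (262,93), (299,90), (329,115), (246,160), (274,182) and (309,180). The target is (309,180). The nuts are at (171,107) and (388,174), the lug at (333,79) and the bar foot at (317,199).

```bash
cat >> h.py <<'E'
from scipy.optimize import least_squares
def holes(c,H,z=.137,rad=9):
    g=cv2.GaussianBlur(c["image"].mean(2),(0,0),1);out=[]
    for u,v in H:
        yy,xx=np.mgrid[v-rad:v+rad+1,u-rad:u+rad+1];q=g[yy,xx];m=(q<95)&(np.hypot(xx-u,yy-v)<rad)
        uv=(xx[m].mean(),yy[m].mean());out.append([*uv,m.sum(),*onplane(c,*uv,z)[:2]])
    return np.array(out)
E
python3 - <<'E'
from h import *
import pickle
w,s=pickle.load(open("w2.pkl","rb"))
H=[(262,93),(299,90),(329,115),(246,160),(274,182),(309,180)]
o=holes(w,H);print(np.round(o,4));pts=o[:,3:]
for P in (pts,np.array([onplane(w,*h,.137)[:2] for h in H])):
    c=least_squares(lambda p:np.hypot(*(P-p).T)-.048,[.54,-.112]).x
    print("ctr",c,"r",np.hypot(*(P-c).T))
n=[onplane(w,171,107,.173),onplane(w,388,174,.173)];print("nuts",n,(n[0]+n[1])/2)
yy=(n[0]-n[1])[:2];yy/=np.hypot(*yy);yx=np.array([yy[1],-yy[0]]);print("yy",yy)
f=lambda d:np.degrees(np.arctan2(d@yy,-d@yx))
print("phi",[f(p-c) for p in P],"lug",f(onplane(w,333,79,.137)[:2]-c),"stop",f(onplane(w,270,203,.137)[:2]-c))
for z in(.2,.206):print("foot",onplane(w,317,200,z))
E
```

```text
[[ 2.620000e+02  9.300000e+01  2.490000e+02  5.780000e-01 -8.760000e-02]
 [ 2.990000e+02  9.000000e+01  2.490000e+02  5.855000e-01 -1.224000e-01]
 [ 3.290000e+02  1.150000e+02  2.490000e+02  5.667000e-01 -1.542000e-01]
 [ 2.456398e+02  1.601144e+02  2.360000e+02  5.110000e-01 -7.650000e-02]
 [ 2.738312e+02  1.822236e+02  2.370000e+02  4.918000e-01 -1.072000e-01]
 [ 3.089651e+02  1.794192e+02  2.290000e+02  4.998000e-01 -1.431000e-01]]
ctr [ 0.53871699 -0.11531308] r [0.04804651 0.04735969 0.04787159 0.04768345 0.04763823 0.04784035]
ctr [ 0.53869923 -0.11565942] r [0.04826129 0.04732687 0.04760147 0.04756763 0.04739423 0.04819318]
nuts [array([ 0.55575801, -0.01798446,  0.173     ]), array([ 0.52377709, -0.21367506,  0.173     ])] [ 0.53976755 -0.11582976  0.173     ]
yy [0.1612863  0.98690766]
phi [np.float64(135.2233021304012), np.float64(178.87623041790155), np.float64(-135.31386437335502), np.float64(45.392218973423525), np.float64(0.8116363916479852), np.float64(-44.207094194014694)] lug -157.7985364628539 stop -0.914434363803958
foot [ 0.49885029 -0.15176625  0.2       ]
foot [ 0.50077443 -0.15150562  0.206     ]
```

carry_out:
  motion:
    - [[0, -0.35, 0, 0, 0, 0, 1.0], [2.5, -0.35, 0, 0, 0, 0, 1.0], [5, -0.35, 0, 0, 0, 0, 1.0], [5, -0.35, 0, 0, 0, 0, 1.0], [5, -0.35, 0, 0, 0, 0, 1.0]]

```text
time_s: 5.02
position: [0.5017, -0.1409, 0.26]
tool_rot: [[-0.002, 0.145, -0.989], [0.001, -0.989, -0.145], [-1.0, -0.002, 0.002]]
ft_force: [-0.6, -0.3, -0.7]
grip_width: 0.0124
```

```bash
python3 - <<'E'
from h import *
w=env.get_image("wrist");s=env.observe();print(s["position"],s["qvel"].max())
import pickle;pickle.dump((w,s),open("w3.pkl","wb"));save("w3.png",cv2.resize(w["image"][100:250,220:420],(800,600)))
print(proj(w,[[.4998,-.1434,.137],s["position"]-[.001,.001,.103]]))
E
```

```text
[ 0.50228848 -0.14148603  0.26120854] 0.0006022361583639715
[[319.56756004 193.86638524]
 [318.88370986 199.42735586]]
```

View pics/w3.png

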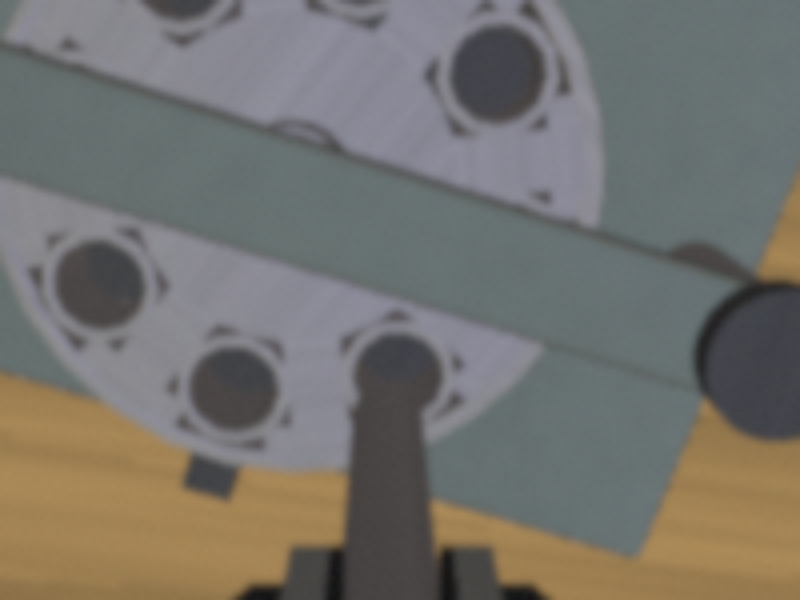

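The target hole is at crop (398,372), which is pixel (319.5,193). The foot stands about 1–2 mm from it, within the clearance, so I nudge it and insert.

carry_out:
  motion:
    - [[0, 0.1, 0.15, 0, 0, 0, 1.0], [1.5, 0.1, 0.15, 0, 0, 0, 1.0], [3, 0.1, 0.15, 0, 0, 0, 1.0], [3, 0.1, 0.15, 0, 0, 0, 1.0]]

```text
time_s: 5.4
position: [0.5001, -0.1432, 0.2293]
tool_rot: [[-0.002, 0.144, -0.99], [0.001, -0.99, -0.144], [-1.0, -0.001, 0.002]]
ft_force: [0.5, -0.0, -1.4]
grip_width: 0.0124
```

carry_out:
  motion:
    - [[0.8, 0, 0, 0, 0, 0, 1.0], [1.6, 0, 0, 0, 0, 0, 1.0], [1.6, 0, 0, 0, 0, 0, 1.0]]

```text
time_s: 5.65
position: [0.5004, -0.1435, 0.2135]
tool_rot: [[-0.001, 0.143, -0.99], [0.001, -0.99, -0.143], [-1.0, -0.001, 0.001]]
ft_force: [-0.6, -0.4, -1.6]
grip_width: 0.0122
```

```bash
python3 - <<'E'
from h import *
s=env.observe();p=s["position"];R=s["tool_rot"];print(p,s["ft_force"])
c=np.array([.539,-.1155]);yy=np.array([.1613,.9869]);yx=np.array([.9869,-.1613])
h=lambda p:c+.048*(-np.cos(np.radians(p))*yx+np.sin(np.radians(p))*yy)
h0=h(-44.8)
print("bar offset",h0)
for a in range(-45,66,10): print(a,np.round(R.T@np.r_[h(a)-h0,0]*100,2))
E
```

```text
[ 0.50043685 -0.1434695   0.2135456 ] [-0.63860238 -0.428186   -1.62055318]
bar offset [ 0.49993122 -0.14338559]
-45 [-0.    0.01 -0.01]
-35 [ 0.   -0.76  0.31]
-25 [ 0.   -1.58  0.49]
-15 [ 0.   -2.41  0.53]
-5 [ 0.   -3.24  0.42]
5 [ 0.   -4.04  0.17]
15 [ 0.   -4.78 -0.22]
25 [ 0.   -5.44 -0.73]
35 [ 0.   -6.01 -1.35]
45 [ 0.   -6.46 -2.05]
55 [ 0.   -6.78 -2.82]
65 [ 0.   -6.96 -3.64]
```

carry_out:
  motion:
    - [[0, -0.76, 0.31, 0, 0, 0, 1.0], [0, -1.58, 0.49, 0, 0, 0, 1.0], [0, -2.41, 0.53, 0, 0, 0, 1.0], [0, -3.24, 0.42, 0, 0, 0, 1.0], [0, -4.04, 0.17, 0, 0, 0, 1.0]]

```text
time_s: 6.07
position: [0.4934, -0.1032, 0.215]
tool_rot: [[0.002, 0.143, -0.99], [-0.001, -0.99, -0.143], [-1.0, 0.002, -0.001]]
ft_force: [2.4, -3.8, -1.3]
grip_width: 0.0122
```

carry_out:
  motion:
    - [[0, -0.74, -0.39, 0, 0, 0, 1.0], [0, -1.4, -0.9, 0, 0, 0, 1.0], [0, -1.97, -1.52, 0, 0, 0, 1.0], [0, -2.42, -2.22, 0, 0, 0, 1.0], [0, -2.8, -3.2, 0, 0, 0, 1.0]]

```text
time_s: 6.48
position: [0.5206, -0.0709, 0.214]
tool_rot: [[-0.003, 0.143, -0.99], [0.0, -0.99, -0.143], [-1.0, -0.001, 0.003]]
ft_force: [-0.8, -4.0, -1.5]
grip_width: 0.012
```

carry_out:
  motion:
    - [[0, 0, 0, 0, 0, 0, 1.0], [0, 0, 0, 0, 0, 0, 1.0]]

```text
time_s: 6.65
position: [0.5209, -0.0706, 0.2137]
tool_rot: [[-0.001, 0.144, -0.99], [0.002, -0.99, -0.144], [-1.0, -0.002, 0.001]]
ft_force: [-0.8, 0.5, -1.2]
grip_width: 0.0122
```

```bash
python3 - <<'E'
from h import *
w=env.get_image("wrist");s=env.observe();print(s["position"],s["ft_force"])
import pickle;pickle.dump((w,s),open("w4.pkl","wb"));save("w4.png",w["image"])
E
```

```text
[ 0.52068043 -0.0709154   0.21380787] [-0.91930913 -0.25011119 -2.5688449 ]
```

View pics/w4.png

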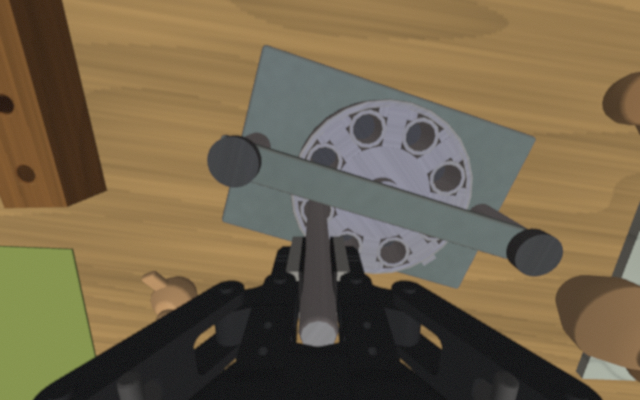

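The stroke worked. The bar's hole is now by the left of the yoke, and the lug is round at the front right at (428,256). Visible holes are (368,128), (421,136), (448,178) and (393,252), and the last is the next target.

```bash
python3 - <<'E'
from h import *
import pickle
w,s=pickle.load(open("w4.pkl","rb"))
H=[(368,128),(421,136),(448,178),(393,252)]
o=holes(w,H,rad=12);P=o[:,3:]
c=np.array([.539,-.1155]);yy=np.array([.1613,.9869]);yx=np.array([.9869,-.1613])
print(np.round(o,4), least_squares(lambda p:np.hypot(*(P-p).T)-.048,c).x)
f=lambda d:np.degrees(np.arctan2(d@yy,-d@yx))
ph=np.array([f(p-c) for p in P]);print(ph,"lug",f(onplane(w,428,256,.137)[:2]-c))
p0=ph[3];p0=np.mean([ph[3],ph[2]+45,ph[1]+90,ph[0]+135-360*(ph[0]>90)]);print("phi next",p0)
h=lambda p:c+.048*(-np.cos(np.radians(p))*yx+np.sin(np.radians(p))*yy)
p=s["position"];R=s["tool_rot"];print(h(p0),"move",R.T@np.r_[h(p0)+[.0005,-.0001]-p[:2],0]*100)
for a in np.r_[np.arange(p0+5,p0+60,5)]: print(round(a-p0),np.round(R.T@np.r_[h(a)-h(p0),0]*100,2))
E
```

```text
[[ 3.680000e+02  1.280000e+02  4.370000e+02  5.838000e-01 -9.650000e-02]
 [ 4.210000e+02  1.360000e+02  4.370000e+02  5.838000e-01 -1.335000e-01]
 [ 4.479376e+02  1.779169e+02  4.330000e+02  5.578000e-01 -1.598000e-01]
 [ 3.928719e+02  2.515690e+02  4.060000e+02  4.949000e-01 -1.336000e-01]] [ 0.53946238 -0.11536556]
[ 147.7879136  -167.33719472 -122.24309289  -31.55208834] lug -55.53170742538561
phi next -65.83611558515597
[ 0.5125447  -0.15555112] move [-0.0130633   8.27569535  1.97412442]
5 [ 0.   -0.29  0.3 ]
10 [ 0.   -0.61  0.57]
15 [ 0.   -0.95  0.82]
20 [ 0.   -1.31  1.03]
25 [ 0.   -1.69  1.22]
30 [ 0.01 -2.08  1.36]
35 [ 0.01 -2.48  1.48]
40 [ 0.01 -2.89  1.56]
45 [ 0.01 -3.31  1.6 ]
50 [ 0.01 -3.73  1.6 ]
55 [ 0.01 -4.14  1.57]
```

carry_out:
  motion:
    - [[-2.5, 0, 0, 0, 0, 0, 1.0], [-5, 0, 0, 0, 0, 0, 1.0], [-7.5, 0, 0, 0, 0, 0, 1.0], [-7.5, 2, 1.2, 0, 0, 0, 1.0], [-7.5, 5.85, 3.4, 0, 0, 0, 1.0]]

```text
time_s: 7.12
position: [0.497, -0.1301, 0.2907]
tool_rot: [[0.003, 0.148, -0.989], [0.0, -0.989, -0.148], [-1.0, -0.0, -0.003]]
ft_force: [0.7, -0.8, -2.2]
grip_width: 0.0124
```

carry_out:
  motion:
    - [[1.5, 0, 0, 0, 0, 0, 1.0], [3, 0, 0, 0, 0, 0, 1.0], [3, 0, 0, 0, 0, 0, 1.0], [3, 0, 0, 0, 0, 0, 1.0]]

```text
time_s: 7.45
position: [0.4962, -0.1317, 0.2591]
tool_rot: [[-0.001, 0.143, -0.99], [0.001, -0.99, -0.143], [-1.0, -0.002, 0.001]]
ft_force: [-0.0, -0.1, -1.3]
grip_width: 0.0125
```

```bash
python3 - <<'E'
from h import *
w=env.get_image("wrist");s=env.observe();print(s["position"],s["ft_force"])
import pickle;pickle.dump((w,s),open("w5.pkl","wb"));save("w5.png",cv2.resize(w["image"][130:280,220:420],(800,600)))
print((proj(w,[[.4949,-.1338,.137],s["position"]-[.0005,0,.103]])-[220,130])*4)
E
```

```text
[ 0.49664709 -0.13168039  0.2598556 ] [-0.53949247  0.05727166 -1.35741743]
[[397.09455972 254.05703858]
 [388.24249615 274.50540478]]
```

View pics/w5.png

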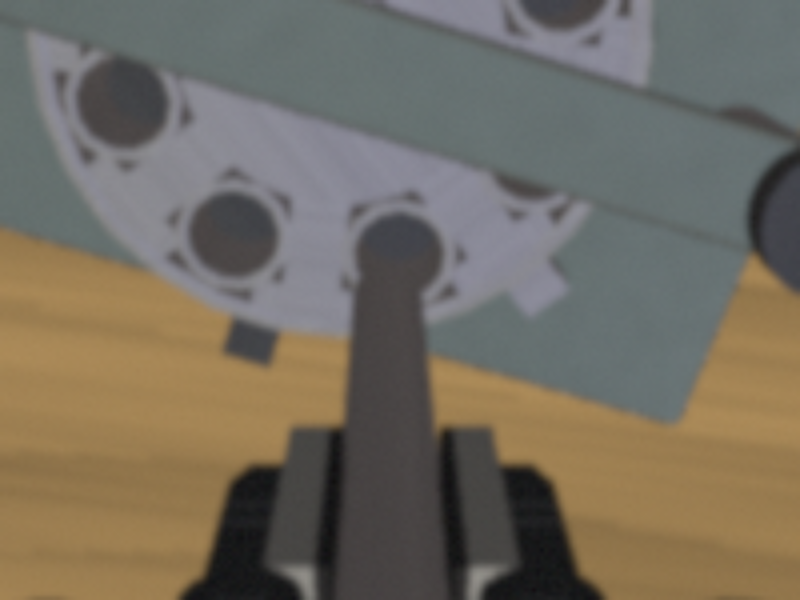

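carry_out:
  motion:
    - [[0, 0.2, 0.13, 0, 0, 0, 1.0], [1.5, 0.2, 0.13, 0, 0, 0, 1.0], [3, 0.2, 0.13, 0, 0, 0, 1.0], [4.6, 0.2, 0.13, 0, 0, 0, 1.0], [4.6, 0.2, 0.13, 0, 0, 0, 1.0]]

```text
time_s: 7.92
position: [0.4948, -0.1334, 0.2115]
tool_rot: [[-0.003, 0.144, -0.99], [0.002, -0.99, -0.144], [-1.0, -0.002, 0.003]]
ft_force: [0.2, 0.7, -1.9]
grip_width: 0.0125
```

carry_out:
  motion:
    - [[0, -0.84, 0.14, 0, 0, 0, 1.0], [0, -1.67, 0.12, 0, 0, 0, 1.0], [0, -2.49, -0.02, 0, 0, 0, 1.0], [0, -3.28, -0.32, 0, 0, 0, 1.0], [0, -3.65, -0.51, 0, 0, 0, 1.0]]

```text
time_s: 8.33
position: [0.4956, -0.0957, 0.2142]
tool_rot: [[0.001, 0.144, -0.99], [-0.0, -0.99, -0.144], [-1.0, 0.0, -0.001]]
ft_force: [0.8, -2.7, 0.2]
grip_width: 0.0125
```

carry_out:
  motion:
    - [[0, -0.14, -0.09, 0, 0, 0, 1.0], [0, -0.28, -0.18, 0, 0, 0, 1.0], [0, -0.28, -0.18, 0, 0, 0, 1.0], [0, -0.28, -0.18, 0, 0, 0, 1.0]]

```text
time_s: 8.67
position: [0.4966, -0.0939, 0.2131]
tool_rot: [[-0.001, 0.143, -0.99], [0.001, -0.99, -0.143], [-1.0, -0.001, 0.001]]
ft_force: [1.4, -0.4, -1.7]
grip_width: 0.0126
```

carry_out:
  motion:
    - [[0, -0.13, -0.1, 0, 0, 0, 1.0], [0, -0.26, -0.2, 0, 0, 0, 1.0], [0, -0.26, -0.2, 0, 0, 0, 1.0], [0, -0.26, -0.2, 0, 0, 0, 1.0]]

```text
time_s: 9.0
position: [0.4978, -0.0923, 0.2132]
tool_rot: [[-0.002, 0.143, -0.99], [-0.002, -0.99, -0.143], [-1.0, 0.002, 0.002]]
ft_force: [-3.1, -6.2, -1.2]
grip_width: 0.0121
```

```bash
python3 - <<'E'
from h import *
w=env.get_image("wrist");s=env.observe();print(s["position"],s["ft_force"])
import pickle;pickle.dump((w,s),open("w6.pkl","wb"));save("w6.png",cv2.resize(w["image"][100:300,220:486],(798,600)))
E
```

```text
[ 0.49781303 -0.09232839  0.21316587] [-3.28367322 -6.24483544 -1.71462474]
```

View pics/w6.png

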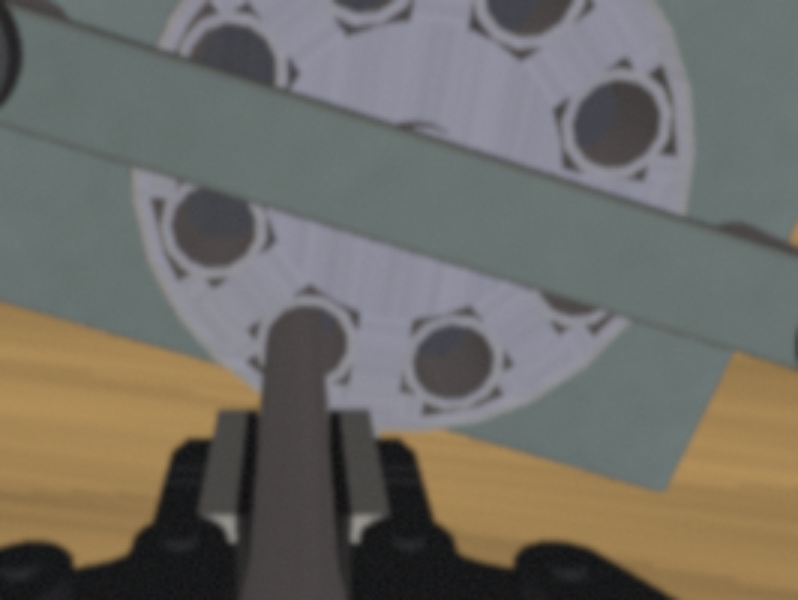

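The force has risen to 7 N against the push. Visible holes are at crop (613,122), (453,360) and (213,226), so I check the collar angle from them. The stop is hidden behind the gripper.

```bash
python3 - <<'E'
from h import *
import pickle
w,s=pickle.load(open("w6.pkl","rb"))
c=np.array([.539,-.1155]);yy=np.array([.1613,.9869]);yx=np.array([.9869,-.1613])
for x,y in((613,122),(453,360),(213,226)):
    d=onplane(w,220+x/3,100+y/3,.137)[:2]-c;print(np.degrees(np.arctan2(d@yy,-d@yx)),np.hypot(*d))
E
```

```text
-122.89935476139932 0.04701721424222502
-31.747325117618228 0.0475083155862352
58.32687133200045 0.048521474774178064
```

carry_out:
  motion:
    - [[0, -0.1, -0.07, 0, 0, 0, 1.0], [0, -0.2, -0.14, 0, 0, 0, 1.0], [0, -0.2, -0.14, 0, 0, 0, 1.0], [0, -0.2, -0.14, 0, 0, 0, 1.0]]

```text
time_s: 9.38
position: [0.4989, -0.091, 0.2132]
tool_rot: [[-0.002, 0.143, -0.99], [-0.004, -0.99, -0.143], [-1.0, 0.004, 0.003]]
ft_force: [-4.5, -10.0, -2.2]
grip_width: 0.0122
```

Holes are at -31.7° and 58.3°, so the lug is at about -9.3° where -9.5° means closed. The force climbs as I push, so it is at the stop. I relieve the load, release and rise.

carry_out:
  motion:
    - [[0, 0.15, 0.1, 0, 0, 0, 1.0], [0, 0.25, 0.17, 0, 0, 0, 1.0], [0, 0.25, 0.17, 0, 0, 0, 1.0]]

```text
time_s: 9.63
position: [0.498, -0.0924, 0.2132]
tool_rot: [[-0.0, 0.143, -0.99], [-0.001, -0.99, -0.143], [-1.0, 0.001, 0.001]]
ft_force: [-1.1, -4.1, -2.3]
grip_width: 0.0124
```

carry_out:
  motion:
    - [[0, 0, 0, 0, 0, 0, 2.2], [0, 0, 0, 0, 0, 0, 3.0], [0, 0, 0, 0, 0, 0, 4.5], [0, 0, 0, 0, 0, 0, 6.0], [0, 0, 0, 0, 0, 0, 6.0]]

```text
time_s: 10.05
position: [0.4982, -0.0916, 0.2134]
tool_rot: [[0.0, 0.144, -0.99], [0.0, -0.99, -0.144], [-1.0, -0.0, -0.0]]
ft_force: [0.5, -0.8, 0.2]
grip_width: 0.0598
```

carry_out:
  motion:
    - [[-1, 0, 0, 0, 0, 0, 6.0], [-3, 0, 0, 0, 0, 0, 6.0], [-6, 0, 0, 0, 0, 0, 6.0], [-10, 0, 0, 0, 0, 0, 6.0], [-14, 0, 0, 0, 0, 0, 6.0]]

```text
time_s: 10.47
position: [0.4977, -0.0914, 0.3548]
tool_rot: [[-0.001, 0.143, -0.99], [0.001, -0.99, -0.143], [-1.0, -0.001, 0.001]]
ft_force: [1.6, -1.0, -0.3]
grip_width: 0.06
```

carry_out:
  motion:
    - [[0, 0, 4, 0, 0, 0, 6.0], [0, 0, 7, 0, 0, 0, 6.0], [0, 0, 7, 0, 0, 0, 6.0]]

```text
time_s: 10.72
position: [0.4257, -0.1016, 0.3546]
tool_rot: [[0.001, 0.142, -0.99], [-0.001, -0.99, -0.142], [-1.0, 0.001, -0.001]]
ft_force: [0.3, 0.1, -0.2]
grip_width: 0.0601
```

```bash
python3 - <<'E'
from h import *
w=env.get_image("wrist");a=env.get_image("scene");s=env.observe();print(s["position"],s["ft_force"],s["time_s"])
import pickle;pickle.dump((w,a,s),open("w7.pkl","wb"))
save("w7.png",np.vstack([cv2.resize(w["image"],(480,300)),cv2.resize(a["image"][170:350,140:428],(480,300))]))
E
```

```text
[ 0.42845218 -0.10180875  0.35381872] [-0.00619887 -1.28901312  0.85266564] 10.8167
```

View pics/w7.png

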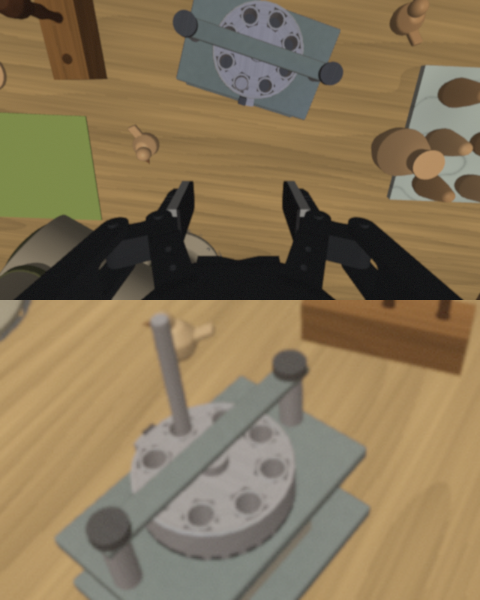

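The bar stands in its hole with the gripper clear, and the lug sits beside the stop at the front. I check the final angle numerically.

```bash
python3 - <<'E'
from h import *
import pickle
w,a,s=pickle.load(open("w7.pkl","rb"))
c=np.array([.539,-.1155]);yy=np.array([.1613,.9869]);yx=np.array([.9869,-.1613])
f=lambda d:np.degrees(np.arctan2(d@yy,-d@yx))
g=cv2.cvtColor(w["image"],cv2.COLOR_RGB2GRAY)
r=[]
for x,y in((250,16),(276,20),(291,43),(226,61),(265,86)):
    u,v=round(x*4/3),round(y*4/3);k=g[v-8:v+9,u-8:u+9];m=cv2.threshold(k,0,1,cv2.THRESH_BINARY_INV+cv2.THRESH_OTSU)[1]
    M=cv2.moments(m,True);d=onplane(w,u-8+M["m10"]/M["m00"],v-8+M["m01"]/M["m00"],.137)[:2]-c;r.append(f(d));print(f(d),np.hypot(*d),f(d)%45)
print("closed if mod 45 =",13.0)
save("w8.png",cv2.resize(w["image"][80:155,280:380],(800,600),interpolation=cv2.INTER_CUBIC))
E
```

```text
147.31663828919412 0.04836527694863442 12.316638289194117
-167.58485063134836 0.04760893497082976 12.41514936865164
-122.5402359925588 0.047613385351909926 12.459764007441194
58.60644068344007 0.048493441989399456 13.60644068344007
-31.378960613101466 0.047839100576604676 13.621039386898534
closed if mod 45 = 13.0
```

View pics/w8.png

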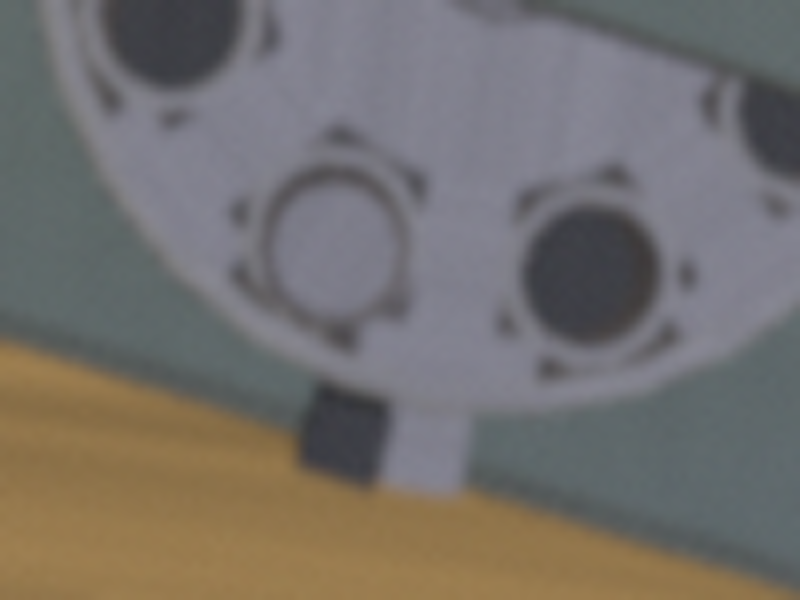

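The bright lug, at crop (430,450), is flat up against the dark stop at (345,430) with no gap. The bar stands in its hole at (335,245), so I hand in.

```bash
python3 -c "
from rig import env
env.close_job()"
```

```text
the job is handed in; nothing more can be done
```

The press is closed: the collar's lug is up against the stop and the bar is standing in its hole. I handed the job in at about 11 s of the 56 s allowed.

- **Moves:** I took the bar from the tool block and stood it in the front-right hole. I pushed the collar about 100° clockwise, lifted the bar out, set it in a hole further back and pushed about 45° more to the stop. Then I released the bar and moved the gripper clear.
- **Collar angle:** the force rose to about 11 N against the stop. The five holes visible afterwards put the collar at 12.9° on average (12.3–13.6°), where 13.0° means closed.
- **Last close-up:** the lug touches the stop with no visible gap. The bar stands in its hole, leaning slightly.
- **Disagreements:** the bar's top measured about 168 mm above the table, where the text's 90 mm standing out gives 150 mm; I used the measured height. The grip reading was about 12 mm on the 14 mm bar.
- **Pictures:** I viewed 12, two past the budget.

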